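# Zero the metering valve and set it two turns open

## Task

Set the bench metering valve: take its handwheel by the upright handle and screw the valve shut (clockwise seen from above) until it comes to its stop, then open it again exactly two full turns. Finish still gripping the handle and keeping it still at that setting; do not let go. Leave the jar, the dish and the tape roll beside the valve where they stand.

Things in the scene. Friction and masses are not known exactly. Their poses are not given: they have to be found in the camera images.
- wheel (a joint): Angle of the handwheel in rad about the vertical stem: 0 is shut, at a hard stop; grows as the valve opens (anticlockwise from above), 6.283 a turn, up to 20.1. Starts part open by less than one turn. The wheel does not rise or sink, turns with a friction of about 0.15 N m (3 N at the handle) and stays where it is left.
- wheel_axis (a point): Point on the stem's vertical axis at the height of the handle's centre (146 mm above the work surface). Its x axis points to where the handle stands when the valve is shut; z is up. The grey handwheel lies level, 112 mm outer diameter, rim top 118 mm and hub nut top 125 mm above the work surface; nothing of the valve is higher but the handle.
- handle: Upright round handle of bright metal on the wheel's rim, 18 mm in diameter and 52 mm long (z 120 to 172 mm above the work surface), its origin at its centre, 50 mm from the stem's axis. It spins freely on its own upright pin, so a gripper can hold it and go round in a circle without turning. Its own x and y axes turn as it spins and mean nothing.
- jar: Bystander: closed specimen jar, 51 mm in diameter, 79 mm high, origin at the centre of its underside. Loose, stands behind the valve.
- dish: Bystander: round petri dish, 60 mm in diameter, 16 mm high, origin at the centre of its underside. Loose, to the left of the valve.
- tape: Bystander: roll of paper tape lying flat, 80 mm in diameter, 18 mm high, origin at the centre of its underside. Loose, to the right of the valve.
- valve: The fixed metering valve: aluminium plate 120 x 150 x 10 mm with a brass body, hose barbs to both sides (its y) and a small round gauge at its front. Origin at the centre of the plate's underside, on the stem's axis; same axes as wheel_axis.

How it is judged:
By the outcome, as a careful person would: the job done as asked, in the order asked, and still so for the second after the job is handed in, while the arm keeps its last pose, push and grip.
It also fails if it takes over 58 s, if anything falls off the work surface, if the arm or the gripper's body presses on something with over 40 N, if the wrist force passes 120 N, or if a joint passes its speed limit or range.

## Robot

A 7-joint arm with a two-finger parallel gripper is mounted at the origin on a cart in front of the work surface, level with it; the furniture and walls round the work are solid. World frame = base frame: x ahead of the robot, y to its left, z up, the work surface at z = 0. Lengths are in m, angles in rad, forces in N, time in s.
With the tool pointing down it reaches from about 0.4 to 0.85 m from the base axis. Payload 10.4 kg.
Tool frame: the origin (TCP) lies between the finger pads; the fingertips stand 19 mm ahead of it and the grasp point (between the pads) is the TCP; z points along the fingers, x is the direction in which the jaws open and shut, and the axes are right-handed (so a half turn about z gives the same grasp; the last joint's range is limited). The gripper opens to 87 mm and grips with 3 to 60 N. Pads are 19 mm wide; open, the fingers measure 117 mm over their backs; the gripper's body (75 mm by 190 mm) begins 51 mm behind the grasp point.
Start: joints at [-1.231, 0.332, -0.065, 1.46, 0.022, 1.35, -0.088], TCP at [0.222, 0.584, 0.242] pointing down, gripper open.
Joint ranges: [-2.6, 2.6], [-0.5, 2.12], [-1.47, 1.34], [0.16, 2.42], [-1.27, 4.41], [0.06, 2.06], [-2.6, 2.6]. Speed limits (rad/s): [2.22, 2.22, 2.79, 2.79, 3.14, 3.14, 3.14].

## Interface

Orientations are given as a unit quaternion [x, y, z, w].
In Python, from bench import * gives the robot as it stands.
- The arm moves only by the tool step_arm, never from a script. Its argument "commands" is a list of rows, each a list of 6 numbers: the shift along the tool's x, y, z in m, then the turn, a rotation vector about the tool's x, y, z in rad. In form: [[tx, ty, tz, rx, ry, rz], ...]. A call has 1 to 12 rows; each row shifts and turns the commanded pose from where the row before left it, along the tool's axes as they then stand; what a row does not reach is not made up. A row lasts 1/10 s, in which the tool goes at most 50 mm and 8.59 degrees, less where a joint would pass 70% of its speed; a pose out of reach is approached as far as the arm can. A call with a gripper value outside its range is refused whole. "gripper" is the opening, from 0 (shut) to 1 (fully open), set as the call begins (left out, the last holds). The fingers move at their own pace and stop on an object; "grip_force" is the grip in N (left out, the last holds). Time passes only in rows, so rows that do not move let the fingers close. It gives the time, the measured TCP pose, the force and the opening at its end, in the units of the state.
- read_state(): the state, without advancing time (a new reading comes with each control period).
- camera(name): name is "scene" or "side" or "wrist"; returns the picture (400x640x3 uint8, red, green, blue); there is no depth.
- get_calibration(name): a dict with "fx", "fy", "cx", "cy" (pixels), "R" (3x3) and "t" (3): a world point X has camera coordinates R X + t. Camera axes: x right, y down, z forward; pixel columns grow to the right and rows downward; lengths in m; the calibration is good to about 2 mm. The wrist camera is an equidistant fisheye: a pixel r from the principal point sees the ray r / f radians off the axis. A picture is of the moment at which its call begins: read the wrist's pose just before it. get_calibration takes no time and is no camera call; for the wrist camera it gives the pose at the moment of the call.
- close_job(): hands the job in, once; it reports no verdict.
The state is a dict: "time": time; "joint_positions": joint angles; "joint_vel": joint speeds; "joint_torque": joint torques, N m; "ee_pos": TCP position; "eef_rot": TCP orientation; "ft_force": force on the tool from outside, world axes, zero at the start; "torque": the same for the moment, N m; "width": finger opening in m.
Only numpy, scipy, OpenCV 4.12 (cv2) and the standard library are available. Lean on these libraries where they do the work, as an engineer would, in place of code of your own. Each camera call takes 0.05 s, during which the arm holds its last target. There are 200 camera calls.

## Working session

There is one attempt and no reset: what is moved stays moved. The work goes in short steps, Python scripts to look and compute and a tool call to move; the robot and the scene stay as the last step left them, time stands still between calls to the robot, and variables do not carry over. Pictures are saved under pics/ and viewed, on a budget of 10 in all, crops included, one or two more only if the job needs it, and the job is handed in when it is done.

Besides the shell and the picture viewer there is one more tool, called after "Request:" by a JSON object that holds its "op" and its "data". step_arm: Moves the arm, as the interface text tells. Its arguments: {"type":"object","properties":{"commands":{"type":"array","items":{"type":"array","items":{"type":"number"}}},"gripper":{"type":"number"},"grip_force":{"type":"number"}},"required":["commands"]}

```bash
mkdir -p pics; ls; python3 - <<'E'
from bench import *
import cv2
s=read_state(); print(s)
for n in ("scene","side"):
    cv2.imwrite(f"pics/{n}0.png",cv2.cvtColor(camera(n),cv2.COLOR_RGB2BGR))
    c=get_calibration(n); print(n,c)
E
```

```text
pics
{'time': 0.0, 'joint_positions': array([-1.23062304,  0.33284181, -0.06472553,  1.46096178,  0.02160062,
        1.34990134, -0.08851903]), 'joint_vel': array([-0.00054965, -0.00131005, -0.00076182,  0.00043685,  0.00026221,
        0.00033769,  0.00048133]), 'joint_torque': array([ 7.21682791e-04, -6.23248458e+01,  2.51893443e-02, -3.89883506e+01,
       -6.12359704e-02,  3.98582197e-02,  1.29198047e-04]), 'ee_pos': array([0.22165215, 0.58397937, 0.24076299]), 'eef_rot': array([ 8.23056127e-01,  5.67959603e-01, -5.65470968e-04,  4.26487969e-04]), 'ft_force': array([-0.72509218, -0.16066401,  0.10230008]), 'torque': array([ 0.0226407 , -0.01162664,  0.05946238]), 'width': 0.08705867412789989}
scene {'fx': 406.29036682198534, 'fy': 406.29036682198534, 'cx': 315.6455405477204, 'cy': 201.23786520795548, 'R': array([[ 0.79531766, -0.60575676, -0.02299054],
       [-0.2688718 , -0.31851132, -0.90898762],
       [ 0.54330265,  0.72911542, -0.41618859]]), 't': array([-0.5367402 ,  0.21607632,  0.70737185])}
side {'fx': 395.890664292805, 'fy': 395.890664292805, 'cx': 324.5837142949256, 'cy': 197.08533552937502, 'R': array([[-0.98315778, -0.18082767,  0.02649782],
       [-0.10308404,  0.42896177, -0.89742157],
       [ 0.1509121 , -0.8850385 , -0.44037755]]), 't': array([0.55464766, 0.21732564, 0.68511821])}
```

View pics/scene0.png

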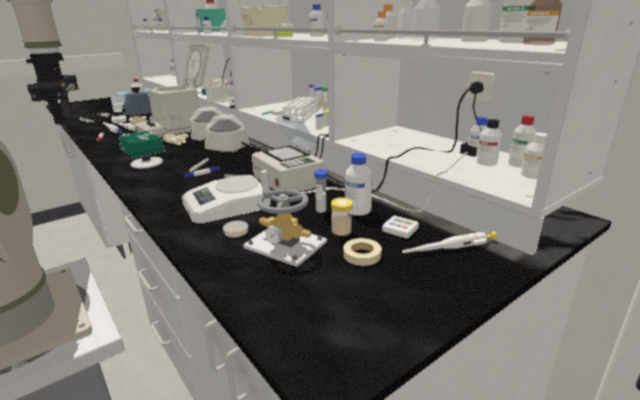

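View pics/side0.png

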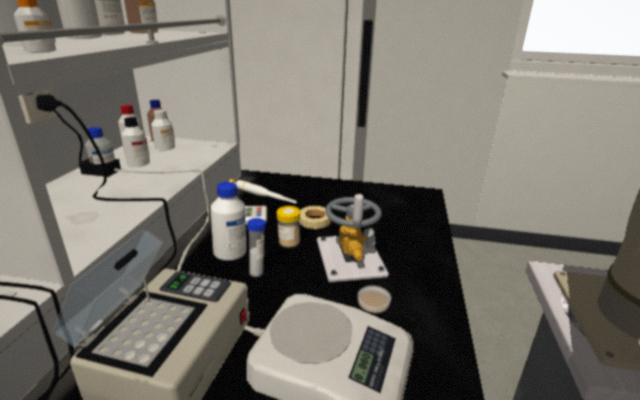

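The scene view shows the valve plate at about (286,243) and the wheel at (283,200). The side view has the wheel at (353,212) and the handle at about (358,205). I'll enlarge both.

```bash
python3 - <<'E'
import cv2,numpy as np
a=cv2.imread("pics/scene0.png")[165:275,235:335]; b=cv2.imread("pics/side0.png")[185:295,310:410]
f=lambda i:cv2.resize(i,(400,440),interpolation=cv2.INTER_CUBIC)
cv2.imwrite("pics/crop0.png",np.hstack([f(a),f(b)]))
E
```

```text
(no output)
```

View pics/crop0.png

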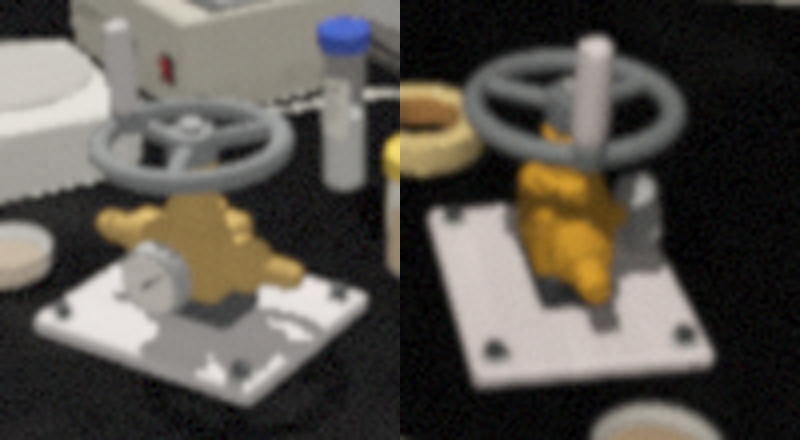

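```bash
cat > h.py <<'E'
from bench import *
import cv2,numpy as np
C={n:get_calibration(n) for n in("scene","side")}
def ray(n,p):
    c=C[n];d=np.array([(p[0]-c['cx'])/c['fx'],(p[1]-c['cy'])/c['fy'],1]);return -c['R'].T@c['t'],c['R'].T@d
def tri(a,b):
    o1,d1=ray("scene",a);o2,d2=ray("side",b)
    k=np.linalg.lstsq(np.c_[d1,-d2],o2-o1,rcond=None)[0]
    p,q=o1+k[0]*d1,o2+k[1]*d2;return (p+q)/2,np.linalg.norm(p-q)
def onz(n,p,z):
    o,d=ray(n,p);return o+d*(z-o[2])/d[2]
E
python3 - <<'E'
from h import *
np.set_printoptions(precision=4,suppress=True)
for k,a,b in [("htop",(264,171.3),(359,195.5)),("hbot",(266,192.5),(357.7,222.5)),("hub",(283.5,196.3),(352,207)),("rim",(283.2,201.5),(353.7,212))]: print(k,*tri(a,b))
for n,p in [("scene",(244.5,244.5)),("scene",(297,263.8)),("scene",(326.7,238)),("side",(317.5,236.7)),("side",(329.5,279.5)),("side",(388,274.5)),("side",(376,247.5))]: print(n,onz(n,p,.01))
for n,p in [("scene",(283.2,201.5)),("side",(353.7,212))]: print(n,onz(n,p,.112))
print("dish",onz("scene",(235.7,228),.016),onz("side",(374.5,298),.016));print("jar top",onz("scene",(342,205),.079))
print("tape",onz("scene",(362,251),.018))
E
```

```text
htop [ 0.5116 -0.0341  0.1704] 0.0001355436145441851
hbot [ 0.512  -0.031   0.1173] 0.004434246591418737
hub [ 0.5278 -0.0813  0.1214] 0.001494483256471613
rim [ 0.5244 -0.0831  0.1101] 0.0028111353584012117
scene [ 0.4462 -0.0345  0.01  ]
scene [ 0.4934 -0.1747  0.01  ]
scene [ 0.6081 -0.1302  0.01  ]
side [ 0.605  -0.1328  0.01  ]
side [0.5526 0.0125 0.01  ]
side [ 0.4437 -0.0273  0.01  ]
side [ 0.473  -0.1178  0.01  ]
scene [ 0.5243 -0.0856  0.112 ]
side [ 0.5229 -0.0778  0.112 ]
dish [0.4627 0.0394 0.016 ] [0.4648 0.0545 0.016 ]
jar top [ 0.656  -0.1281  0.079 ]
tape [ 0.6228 -0.2327  0.018 ]
```

```bash
python3 - <<'E'
from h import *
np.set_printoptions(precision=3,suppress=True)
for k,a,b in [("bottle",(358,156),(228,186)),("tube",(320,172),(257,222)),("reader",(253,158),(165,275))]: print(k,*tri(a,b))
R=cv2.Rodrigues(np.zeros(3))[0]
from scipy.spatial.transform import Rotation as Ro
s=read_state();R=Ro.from_quat(s['eef_rot']).as_matrix();print(R)
d=np.array([.512,-.033,.24])-s['ee_pos'];print(d, R.T@d)
E
```

```text
bottle [ 0.772 -0.053  0.153] 0.001249248352093634
tube [0.695 0.004 0.113] 0.0008722574239909114
reader [0.685 0.262 0.134] 0.11080555585390676
[[ 0.355  0.935 -0.   ]
 [ 0.935 -0.355 -0.001]
 [-0.001  0.    -1.   ]]
[ 0.29  -0.617 -0.001] [-0.474  0.49   0.001]
```

Request:
{"op": "step_arm", "data": {"commands": [[-0.014, 0.014, 0, 0, 0, 0], [-0.028, 0.029, 0, 0, 0, 0], [-0.028, 0.029, 0, 0, 0, 0], [-0.028, 0.029, 0, 0, 0, 0], [-0.028, 0.029, 0, 0, 0, 0], [-0.028, 0.029, 0, 0, 0, 0], [-0.028, 0.029, 0, 0, 0, 0], [-0.028, 0.029, 0, 0, 0, 0], [-0.028, 0.029, 0, 0, 0, 0], [-0.028, 0.029, 0, 0, 0, 0], [-0.028, 0.029, 0, 0, 0, 0], [-0.028, 0.029, 0, 0, 0, 0]], "gripper": 1}}

```text
time: 1.3
ee_pos: [0.4191, 0.1634, 0.2414]
eef_rot: [0.823, 0.568, -0.0, -0.0]
ft_force: [1.2, 0.5, 0.7]
width: 0.0866
```

Request:
{"op": "step_arm", "data": {"commands": [[-0.028, 0.029, 0, 0, 0, 0], [-0.028, 0.029, 0, 0, 0, 0], [-0.028, 0.029, 0, 0, 0, 0], [-0.028, 0.029, 0, 0, 0, 0], [-0.026, 0.025, 0, 0, 0, 0], [-0.014, 0.014, 0, 0, 0, 0], [0, 0, 0, 0, 0, 0], [0, 0, 0, 0, 0, 0], [0, 0, 0, 0, 0, 0]]}}

```text
time: 2.2
ee_pos: [0.5095, -0.0308, 0.2413]
eef_rot: [0.823, 0.569, -0.0, -0.0]
ft_force: [0.6, 0.5, -0.6]
width: 0.087
```

```bash
python3 - <<'E'
from h import *
from scipy.spatial.transform import Rotation as Ro
np.set_printoptions(precision=4,suppress=True)
s=read_state();R=Ro.from_quat(s['eef_rot']).as_matrix();print(s['time'],s['ee_pos'],s['joint_positions'],s['ft_force']);print(R)
c=get_calibration("wrist");print(c)
im=camera("wrist");cv2.imwrite("pics/w1.png",cv2.cvtColor(im,cv2.COLOR_RGB2BGR))
np.savez("w1.npz",R=c['R'],t=c['t'])
E
```

```text
2.2 [ 0.5095 -0.0308  0.2413] [-0.5444  0.0693  0.5449  1.7852 -0.0378  1.2978  1.2193] [ 0.6027  0.4735 -0.6076]
[[ 0.3534  0.9355 -0.0006]
 [ 0.9355 -0.3534  0.0004]
 [ 0.0002 -0.0007 -1.    ]]
{'fx': 309.70691628693146, 'fy': 309.70691628693146, 'cx': 319.2869614290149, 'cy': 198.11312825270954, 'R': array([[ 0.3527,  0.9357,  0.0009],
       [ 0.8913, -0.3362,  0.3042],
       [ 0.2849, -0.1065, -0.9526]]), 't': array([-0.151 , -0.5001,  0.2431])}
```

View pics/w1.png

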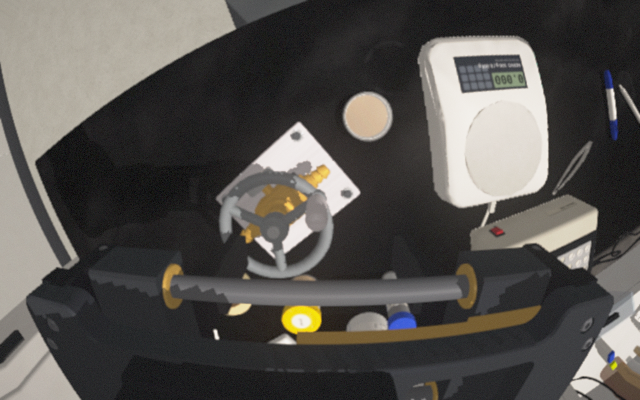

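The wrist view shows the hub at about (274,231), the wheel rim centred near (276,224), and the handle from about (316,197) to (318,222). I'll check these against the triangulated points.

```bash
cat >> h.py <<'E'
def fish(X,R,t,c):
    v=R@np.asarray(X)+t;r=np.hypot(v[0],v[1]);th=np.arctan2(r,v[2])
    return np.array([c['cx']+c['fx']*th*v[0]/r,c['cy']+c['fx']*th*v[1]/r])
def wray(p,R,t,c):
    u=np.array([p[0]-c['cx'],p[1]-c['cy']]);th=np.linalg.norm(u)/c['fx'];u/=np.linalg.norm(u)
    return -R.T@t,R.T@np.r_[u*np.sin(th),np.cos(th)]
E
python3 - <<'E'
from h import *
np.set_printoptions(precision=4,suppress=True)
w=np.load("w1.npz");c=get_calibration("wrist");R,t=w['R'],w['t'];print("cam",-R.T@t)
for X in [(.512,-.033,.172),(.512,-.033,.12),(.526,-.081,.125),(.525,-.0815,.112)]: print(X,fish(X,R,t,c))
im=cv2.imread("pics/w1.png")[160:290,205:345]
cv2.imwrite("pics/w1c.png",cv2.resize(im,None,fx=5,fy=4.6,interpolation=cv2.INTER_CUBIC)[:598])
E
```

```text
cam [ 0.4297 -0.0009  0.3838]
(0.512, -0.033, 0.172) [317.7003 224.7543]
(0.512, -0.033, 0.12) [317.9277 202.4523]
(0.526, -0.081, 0.125) [274.6509 234.9908]
(0.525, -0.0815, 0.112) [275.5493 228.6651]
```

View pics/w1c.png

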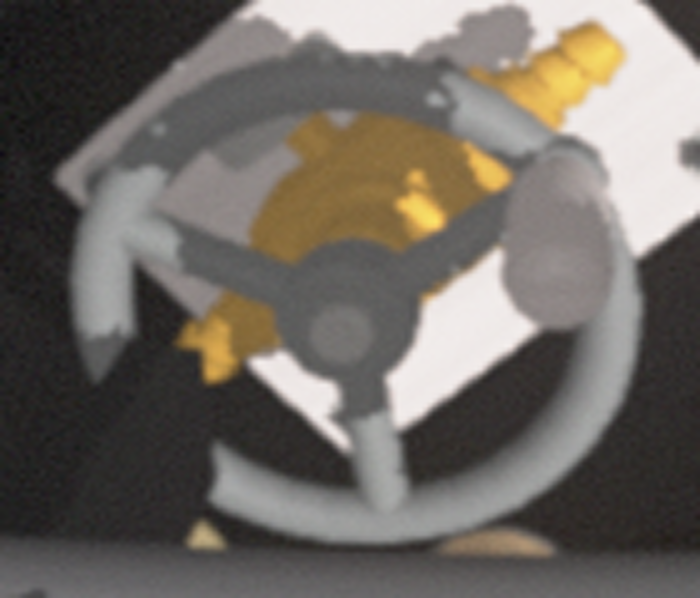

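```bash
python3 - <<'E'
from h import *
np.set_printoptions(precision=4,suppress=True)
w=np.load("w1.npz");c=get_calibration("wrist");R,t=w['R'],w['t']
for p,z in [((316.4,220.9),.172),((273.4,232.4),.125)]:
    o,d=wray(p,R,t,c);print(o+d*(z-o[2])/d[2])
print(tri((264,171.3),(359,195.5)))
from scipy.optimize import least_squares
def rays(sc,si,wp):
    L=[ray("scene",sc),ray("side",si),wray(wp,R,t,c)]
    A=0;b=0
    for o,d in L:
        d=d/np.linalg.norm(d);P=np.eye(3)-np.outer(d,d);A=A+P;b=b+P@o
    X=np.linalg.solve(A,b);return X,[np.linalg.norm((np.eye(3)-np.outer(d,d)/(d@d))@(X-o)) for o,d in L]
print(rays((264,171.3),(359,195.5),(316.4,220.9)))
print(rays((283.5,196.3),(352,207),(273.4,232.4)))
E
```

```text
[ 0.5088 -0.0328  0.172 ]
[ 0.5232 -0.081   0.125 ]
(array([ 0.5116, -0.0341,  0.1704]), np.float64(0.0001355436145441851))
(array([ 0.511 , -0.0336,  0.1701]), [np.float64(0.0008476939841930238), np.float64(0.0006587437166789695), np.float64(0.0014865258188055284)])
(array([ 0.5266, -0.0822,  0.1211]), [np.float64(0.001653249349068202), np.float64(0.0008904054346261399), np.float64(0.0019115412675530324)])
```

Request:
{"op": "step_arm", "data": {"commands": [[-0.002, 0.001, 0.005, 0, 0, 0], [0, 0, 0.016, 0, 0, 0], [0, 0, 0.02, 0, 0, 0], [0, 0, 0.02, 0, 0, 0], [0, 0, 0.016, 0, 0, 0], [0, 0, 0.01, 0, 0, 0], [0, 0, 0.004, 0, 0, 0], [0, 0, 0, 0, 0, 0], [0, 0, 0, 0, 0, 0]]}}

```text
time: 3.15
ee_pos: [0.5104, -0.0342, 0.1512]
eef_rot: [0.823, 0.568, 0.0, 0.0]
ft_force: [-0.8, 0.1, 0.3]
width: 0.0872
```

Request:
{"op": "step_arm", "data": {"commands": [[0, 0, 0, 0, 0, 0], [0, 0, 0, 0, 0, 0], [0, 0, 0, 0, 0, 0], [0, 0, 0, 0, 0, 0], [0, 0, 0, 0, 0, 0], [0, 0, 0, 0, 0, 0], [0, 0, 0, 0, 0, 0], [0, 0, 0, 0, 0, 0]], "gripper": 0, "grip_force": 30}}

```text
time: 3.95
ee_pos: [0.51, -0.0342, 0.1505]
eef_rot: [0.823, 0.568, 0.0, -0.0]
ft_force: [0.3, 0.0, -0.3]
width: 0.0308
```

```bash
python3 - <<'E'
from h import *
np.set_printoptions(precision=4,suppress=True)
s=read_state();print(s['time'],s['ee_pos'],s['ft_force'],s['width'])
im=camera("side");cv2.imwrite("pics/s2.png",cv2.cvtColor(cv2.resize(im[100:300,250:450],(600,600),interpolation=2),cv2.COLOR_RGB2BGR))
E
```

```text
3.95 [ 0.51   -0.0342  0.1505] [ 0.2849  0.0113 -0.2601] 0.030765153230717338
```

View pics/s2.png

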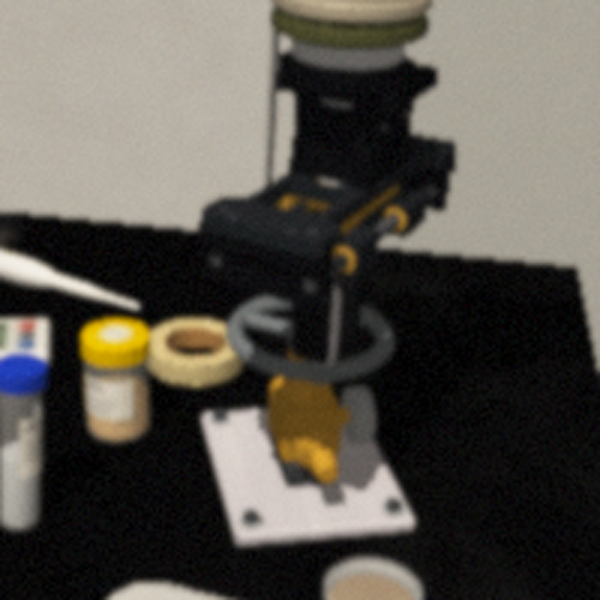

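The fingers are still closing (width 31 mm), and the handle stands beside the visible finger at about crop (337,320). I'll let them finish.

Request:
{"op": "step_arm", "data": {"commands": [[0, 0, 0, 0, 0, 0], [0, 0, 0, 0, 0, 0], [0, 0, 0, 0, 0, 0], [0, 0, 0, 0, 0, 0], [0, 0, 0, 0, 0, 0]]}}

```text
time: 4.5
ee_pos: [0.5101, -0.0339, 0.1505]
eef_rot: [0.823, 0.568, 0.0, -0.0]
ft_force: [0.4, 1.6, 0.3]
width: 0.0168
```

```bash
cat > arc.py <<'E'
import sys,numpy as np
# rows in tool axes along a circle, tool-frame angles in deg (increasing = closing); args: a0 a1 ...
def rows(angles,r=.05):
    a=np.radians(angles);p=np.round(r*np.c_[np.cos(a),np.sin(a)],4);d=np.diff(p,axis=0)
    print([[round(float(x),4),round(float(y),4),0,0,0,0] for x,y in d])
if __name__=="__main__": rows([float(x) for x in sys.argv[1:]])
E
python3 arc.py -39 -37 -33 -28 -23 -18 -15 -14; python3 -c "
from bench import *
s=read_state();print(s['width'],s['ee_pos'],s['ft_force'])"
```

```text
[[0.001, 0.0014, 0, 0, 0, 0], [0.002, 0.0029, 0, 0, 0, 0], [0.0022, 0.0037, 0, 0, 0, 0], [0.0019, 0.004, 0, 0, 0, 0], [0.0016, 0.004, 0, 0, 0, 0], [0.0007, 0.0026, 0, 0, 0, 0], [0.0002, 0.0008, 0, 0, 0, 0]]
0.016809182597443073 [ 0.51005104 -0.03392895  0.15052002] [0.40906549 1.62638988 0.31899715]
```

Request:
{"op": "step_arm", "data": {"commands": [[0.001, 0.0014, 0, 0, 0, 0], [0.002, 0.0029, 0, 0, 0, 0], [0.0022, 0.0037, 0, 0, 0, 0], [0.0019, 0.004, 0, 0, 0, 0], [0.0016, 0.004, 0, 0, 0, 0], [0.0007, 0.0026, 0, 0, 0, 0], [0.0002, 0.0008, 0, 0, 0, 0], [0, 0, 0, 0, 0, 0], [0, 0, 0, 0, 0, 0]]}}

```text
time: 5.4
ee_pos: [0.5318, -0.0327, 0.1505]
eef_rot: [0.823, 0.568, 0.0, 0.0]
ft_force: [-0.7, -4.6, -0.2]
width: 0.0173
```

```bash
python3 - <<'E'
from h import *
np.set_printoptions(precision=4,suppress=True)
s=read_state();print(s['time'],s['ee_pos'],s['ft_force'],s['width'])
a=camera("scene");b=camera("side")
f=lambda i:cv2.resize(i,(400,480),interpolation=cv2.INTER_CUBIC)
cv2.imwrite("pics/c3.png",cv2.cvtColor(np.hstack([f(a[145:241,240:320]),f(b[160:256,315:395])]),cv2.COLOR_RGB2BGR))
E
```

```text
5.4 [ 0.5318 -0.0327  0.1505] [-0.7022 -4.632  -0.1738] 0.017310000300714428
```

View pics/c3.png

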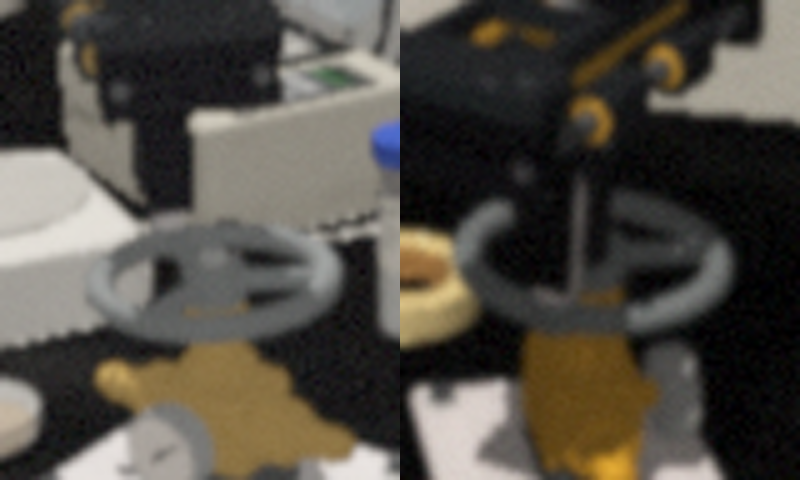

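```bash
python3 arc.py -14 -12 -7 0 8 16 22 27 31 33 34
```

```text
[[0.0004, 0.0017, 0, 0, 0, 0], [0.0007, 0.0043, 0, 0, 0, 0], [0.0004, 0.0061, 0, 0, 0, 0], [-0.0005, 0.007, 0, 0, 0, 0], [-0.0014, 0.0068, 0, 0, 0, 0], [-0.0017, 0.0049, 0, 0, 0, 0], [-0.0018, 0.004, 0, 0, 0, 0], [-0.0017, 0.0031, 0, 0, 0, 0], [-0.001, 0.0014, 0, 0, 0, 0], [-0.0004, 0.0008, 0, 0, 0, 0]]
```

Request:
{"op": "step_arm", "data": {"commands": [[0.0004, 0.0017, 0, 0, 0, 0], [0.0007, 0.0043, 0, 0, 0, 0], [0.0004, 0.0061, 0, 0, 0, 0], [-0.0005, 0.007, 0, 0, 0, 0], [-0.0014, 0.0068, 0, 0, 0, 0], [-0.0017, 0.0049, 0, 0, 0, 0], [-0.0018, 0.004, 0, 0, 0, 0], [-0.0017, 0.0031, 0, 0, 0, 0], [-0.001, 0.0014, 0, 0, 0, 0], [-0.0004, 0.0008, 0, 0, 0, 0], [0, 0, 0, 0, 0, 0]]}}

```text
time: 6.6
ee_pos: [0.565, -0.0537, 0.1504]
eef_rot: [0.823, 0.568, -0.002, -0.001]
ft_force: [-10.5, -4.7, 6.3]
width: 0.0169
```

```bash
python3 arc.py 34 36 39 42 45 48 50; python3 arc.py 50 51 52 53 54 55 56 57 58
```

```text
[[-0.001, 0.0014, 0, 0, 0, 0], [-0.0016, 0.0021, 0, 0, 0, 0], [-0.0017, 0.002, 0, 0, 0, 0], [-0.0018, 0.0019, 0, 0, 0, 0], [-0.0019, 0.0018, 0, 0, 0, 0], [-0.0014, 0.0011, 0, 0, 0, 0]]
[[-0.0006, 0.0006, 0, 0, 0, 0], [-0.0007, 0.0005, 0, 0, 0, 0], [-0.0007, 0.0005, 0, 0, 0, 0], [-0.0007, 0.0006, 0, 0, 0, 0], [-0.0007, 0.0005, 0, 0, 0, 0], [-0.0007, 0.0005, 0, 0, 0, 0], [-0.0008, 0.0004, 0, 0, 0, 0], [-0.0007, 0.0005, 0, 0, 0, 0]]
```

Request:
{"op": "step_arm", "data": {"commands": [[-0.0008, -0.0005, 0, 0, 0, 0], [-0.0008, -0.0006, 0, 0, 0, 0], [-0.001, 0.0014, 0, 0, 0, 0], [-0.0016, 0.0021, 0, 0, 0, 0], [-0.0017, 0.002, 0, 0, 0, 0], [0, 0, 0, 0, 0, 0]]}}

```text
time: 7.2
ee_pos: [0.5683, -0.0596, 0.1505]
eef_rot: [0.823, 0.568, -0.0, -0.001]
ft_force: [-5.1, -1.1, 4.0]
width: 0.0175
```

Request:
{"op": "step_arm", "data": {"commands": [[-0.0018, 0.0019, 0, 0, 0, 0], [-0.0019, 0.0018, 0, 0, 0, 0], [-0.0014, 0.0011, 0, 0, 0, 0], [0, 0, 0, 0, 0, 0]]}}

```text
time: 7.6
ee_pos: [0.5706, -0.065, 0.1504]
eef_rot: [0.823, 0.568, -0.0, -0.002]
ft_force: [-6.7, 2.3, 4.8]
width: 0.0172
```

Request:
{"op": "step_arm", "data": {"commands": [[-0.0006, 0.0006, 0, 0, 0, 0], [-0.0007, 0.0005, 0, 0, 0, 0], [-0.0007, 0.0005, 0, 0, 0, 0], [-0.0007, 0.0006, 0, 0, 0, 0], [0, 0, 0, 0, 0, 0]]}}

```text
time: 8.1
ee_pos: [0.5709, -0.0653, 0.1503]
eef_rot: [0.822, 0.569, -0.0, -0.004]
ft_force: [-14.6, 11.9, 10.8]
width: 0.0172
```

The handle has stopped at about 20°, where the plate's yaw puts the shut position: a 2.4 mm command gave 0.4 mm of motion and 16 N tangential force. I'll ease the load and read the stop angle.

Request:
{"op": "step_arm", "data": {"commands": [[0, -0.0013, 0, 0, 0, 0], [0, -0.0013, 0, 0, 0, 0], [0, 0, 0, 0, 0, 0]]}}

```text
time: 8.4
ee_pos: [0.5705, -0.0652, 0.1505]
eef_rot: [0.822, 0.569, 0.001, -0.001]
ft_force: [-1.1, 8.2, 1.4]
width: 0.0174
```

```bash
python3 - <<'E'
import numpy as np
from scipy.optimize import least_squares
P=np.array([[.5101,-.0339],[.5318,-.0327],[.565,-.0537],[.5683,-.0596],[.5706,-.065],[.5705,-.0652]])
F=np.array([[.4,1.6],[-.7,-4.6],[-10.5,-4.7],[-5.1,-1.1],[-6.7,2.3],[-1.1,8.2]])
for k in (0,1e-4,2e-4):
    Q=P+k*F
    r=least_squares(lambda c:np.hypot(*(Q-c).T)-.05,[.525,-.082]);c=r.x
    print(k,c,r.fun*1e3,np.degrees(np.arctan2(*(P-c)[:,::-1].T)))
E
```

```text
0 [ 0.52358606 -0.0820105 ] [-0.03506869 -0.01005746  0.16571103  0.01566365 -0.00332722 -0.1651698 ] [105.65894732  80.5427447   34.35645124  26.6199036   19.89105105
  19.71394316]
0.0001 [ 0.52314125 -0.08226472] [ 0.23624919 -0.14982334 -0.4553974   0.02226099 -0.04749548  0.52037156] [105.09055051  80.09066011  34.30991233  26.65160849  19.99055953
  19.81554755]
0.0002 [ 0.52269504 -0.08250419] [ 0.49953092 -0.30055559 -1.08320982  0.02391057 -0.08999979  1.21729458] [104.52777056  79.63986461  34.24978373  26.66718575  20.07200533
  19.89897833]
```

```bash
python3 - <<'E'
import numpy as np
A=[48,44,37,28]+list(range(18,-640,-10))+[-642,-649,-655,-660,-663]
a=np.radians(A);p=np.round(np.vstack([[.0291,.0385],.05*np.c_[np.cos(a),np.sin(a)]]),4);d=np.diff(p,axis=0)
for i in range(0,len(d),12):
    print("to",A[min(i+11,len(A)-1)],[[round(float(x),4),round(float(y),4),0,0,0,0] for x,y in d[i:i+12]])
E
```

```text
to -52 [[0.0044, -0.0013, 0, 0, 0, 0], [0.0025, -0.0025, 0, 0, 0, 0], [0.0039, -0.0046, 0, 0, 0, 0], [0.0042, -0.0066, 0, 0, 0, 0], [0.0035, -0.008, 0, 0, 0, 0], [0.0019, -0.0085, 0, 0, 0, 0], [0.0005, -0.0087, 0, 0, 0, 0], [-0.0011, -0.0087, 0, 0, 0, 0], [-0.0025, -0.0083, 0, 0, 0, 0], [-0.004, -0.0078, 0, 0, 0, 0], [-0.0052, -0.007, 0, 0, 0, 0], [-0.0064, -0.0059, 0, 0, 0, 0]]
to -172 [[-0.0073, -0.0047, 0, 0, 0, 0], [-0.008, -0.0035, 0, 0, 0, 0], [-0.0085, -0.0019, 0, 0, 0, 0], [-0.0087, -0.0005, 0, 0, 0, 0], [-0.0087, 0.0011, 0, 0, 0, 0], [-0.0083, 0.0025, 0, 0, 0, 0], [-0.0078, 0.004, 0, 0, 0, 0], [-0.007, 0.0052, 0, 0, 0, 0], [-0.0059, 0.0064, 0, 0, 0, 0], [-0.0047, 0.0073, 0, 0, 0, 0], [-0.0035, 0.008, 0, 0, 0, 0], [-0.0019, 0.0085, 0, 0, 0, 0]]
to -292 [[-0.0005, 0.0087, 0, 0, 0, 0], [0.0011, 0.0087, 0, 0, 0, 0], [0.0025, 0.0083, 0, 0, 0, 0], [0.004, 0.0078, 0, 0, 0, 0], [0.0052, 0.007, 0, 0, 0, 0], [0.0064, 0.0059, 0, 0, 0, 0], [0.0073, 0.0047, 0, 0, 0, 0], [0.008, 0.0035, 0, 0, 0, 0], [0.0085, 0.0019, 0, 0, 0, 0], [0.0087, 0.0005, 0, 0, 0, 0], [0.0087, -0.0011, 0, 0, 0, 0],
[... 562 characters left out ...]
011, 0, 0, 0, 0], [-0.0083, 0.0025, 0, 0, 0, 0], [-0.0078, 0.004, 0, 0, 0, 0], [-0.007, 0.0052, 0, 0, 0, 0], [-0.0059, 0.0064, 0, 0, 0, 0], [-0.0047, 0.0073, 0, 0, 0, 0], [-0.0035, 0.008, 0, 0, 0, 0], [-0.0019, 0.0085, 0, 0, 0, 0]]
to -649 [[-0.0005, 0.0087, 0, 0, 0, 0], [0.0011, 0.0087, 0, 0, 0, 0], [0.0025, 0.0083, 0, 0, 0, 0], [0.004, 0.0078, 0, 0, 0, 0], [0.0052, 0.007, 0, 0, 0, 0], [0.0064, 0.0059, 0, 0, 0, 0], [0.0073, 0.0047, 0, 0, 0, 0], [0.008, 0.0035, 0, 0, 0, 0], [0.0085, 0.0019, 0, 0, 0, 0], [0.0087, 0.0005, 0, 0, 0, 0], [0.0087, -0.0011, 0, 0, 0, 0], [0.0059, -0.0016, 0, 0, 0, 0]]
to -663 [[0.0048, -0.002, 0, 0, 0, 0], [0.0039, -0.002, 0, 0, 0, 0], [0.0022, -0.0014, 0, 0, 0, 0]]
```

Request:
{"op": "step_arm", "data": {"commands": [[0.0044, -0.0013, 0, 0, 0, 0], [0.0025, -0.0025, 0, 0, 0, 0], [0.0039, -0.0046, 0, 0, 0, 0], [0.0042, -0.0066, 0, 0, 0, 0], [0.0035, -0.008, 0, 0, 0, 0], [0.0019, -0.0085, 0, 0, 0, 0], [0.0005, -0.0087, 0, 0, 0, 0], [-0.0011, -0.0087, 0, 0, 0, 0], [-0.0025, -0.0083, 0, 0, 0, 0], [-0.004, -0.0078, 0, 0, 0, 0], [-0.0052, -0.007, 0, 0, 0, 0], [-0.0064, -0.0059, 0, 0, 0, 0]]}}

```text
time: 9.6
ee_pos: [0.4975, -0.0392, 0.1506]
eef_rot: [0.823, 0.568, 0.001, 0.0]
ft_force: [6.9, -5.1, -6.0]
width: 0.0169
```

Request:
{"op": "step_arm", "data": {"commands": [[-0.0073, -0.0047, 0, 0, 0, 0], [-0.008, -0.0035, 0, 0, 0, 0], [-0.0085, -0.0019, 0, 0, 0, 0], [-0.0087, -0.0005, 0, 0, 0, 0], [-0.0087, 0.0011, 0, 0, 0, 0], [-0.0083, 0.0025, 0, 0, 0, 0], [-0.0078, 0.004, 0, 0, 0, 0], [-0.007, 0.0052, 0, 0, 0, 0], [-0.0059, 0.0064, 0, 0, 0, 0], [-0.0047, 0.0073, 0, 0, 0, 0], [-0.0035, 0.008, 0, 0, 0, 0], [-0.0019, 0.0085, 0, 0, 0, 0]]}}

```text
time: 10.8
ee_pos: [0.5, -0.1264, 0.1505]
eef_rot: [0.823, 0.568, -0.0, -0.0]
ft_force: [-0.4, 7.4, 1.3]
width: 0.0167
```

Request:
{"op": "step_arm", "data": {"commands": [[-0.0005, 0.0087, 0, 0, 0, 0], [0.0011, 0.0087, 0, 0, 0, 0], [0.0025, 0.0083, 0, 0, 0, 0], [0.004, 0.0078, 0, 0, 0, 0], [0.0052, 0.007, 0, 0, 0, 0], [0.0064, 0.0059, 0, 0, 0, 0], [0.0073, 0.0047, 0, 0, 0, 0], [0.008, 0.0035, 0, 0, 0, 0], [0.0085, 0.0019, 0, 0, 0, 0], [0.0087, 0.0005, 0, 0, 0, 0], [0.0087, -0.0011, 0, 0, 0, 0], [0.0083, -0.0025, 0, 0, 0, 0]]}}

```text
time: 12.0
ee_pos: [0.5736, -0.0835, 0.1505]
eef_rot: [0.824, 0.567, -0.001, 0.001]
ft_force: [-3.0, -4.0, 3.1]
width: 0.0173
```

Request:
{"op": "step_arm", "data": {"commands": [[0.0078, -0.004, 0, 0, 0, 0], [0.007, -0.0052, 0, 0, 0, 0], [0.0059, -0.0064, 0, 0, 0, 0], [0.0047, -0.0073, 0, 0, 0, 0], [0.0035, -0.008, 0, 0, 0, 0], [0.0019, -0.0085, 0, 0, 0, 0], [0.0005, -0.0087, 0, 0, 0, 0], [-0.0011, -0.0087, 0, 0, 0, 0], [-0.0025, -0.0083, 0, 0, 0, 0], [-0.004, -0.0078, 0, 0, 0, 0], [-0.0052, -0.007, 0, 0, 0, 0], [-0.0064, -0.0059, 0, 0, 0, 0]]}}

```text
time: 13.2
ee_pos: [0.4973, -0.0393, 0.1506]
eef_rot: [0.823, 0.568, 0.001, 0.0]
ft_force: [6.6, -3.8, -3.9]
width: 0.017
```

Request:
{"op": "step_arm", "data": {"commands": [[-0.0073, -0.0047, 0, 0, 0, 0], [-0.008, -0.0035, 0, 0, 0, 0], [-0.0085, -0.0019, 0, 0, 0, 0], [-0.0087, -0.0005, 0, 0, 0, 0], [-0.0087, 0.0011, 0, 0, 0, 0], [-0.0083, 0.0025, 0, 0, 0, 0], [-0.0078, 0.004, 0, 0, 0, 0], [-0.007, 0.0052, 0, 0, 0, 0], [-0.0059, 0.0064, 0, 0, 0, 0], [-0.0047, 0.0073, 0, 0, 0, 0], [-0.0035, 0.008, 0, 0, 0, 0], [-0.0019, 0.0085, 0, 0, 0, 0]]}}

```text
time: 14.4
ee_pos: [0.4999, -0.1263, 0.1505]
eef_rot: [0.823, 0.568, -0.0, -0.0]
ft_force: [-0.2, 8.3, 2.4]
width: 0.0171
```

Request:
{"op": "step_arm", "data": {"commands": [[-0.0005, 0.0087, 0, 0, 0, 0], [0.0011, 0.0087, 0, 0, 0, 0], [0.0025, 0.0083, 0, 0, 0, 0], [0.004, 0.0078, 0, 0, 0, 0], [0.0052, 0.007, 0, 0, 0, 0], [0.0064, 0.0059, 0, 0, 0, 0], [0.0073, 0.0047, 0, 0, 0, 0], [0.008, 0.0035, 0, 0, 0, 0], [0.0085, 0.0019, 0, 0, 0, 0], [0.0087, 0.0005, 0, 0, 0, 0], [0.0087, -0.0011, 0, 0, 0, 0], [0.0059, -0.0016, 0, 0, 0, 0]]}}

```text
time: 15.6
ee_pos: [0.5735, -0.0857, 0.1505]
eef_rot: [0.823, 0.567, -0.001, 0.001]
ft_force: [-4.0, -2.3, 4.3]
width: 0.0173
```

Request:
{"op": "step_arm", "data": {"commands": [[0.0048, -0.002, 0, 0, 0, 0], [0.0039, -0.002, 0, 0, 0, 0], [0.0022, -0.0014, 0, 0, 0, 0], [0, 0, 0, 0, 0, 0], [0, 0, 0, 0, 0, 0]]}}

```text
time: 16.1
ee_pos: [0.5725, -0.0717, 0.1505]
eef_rot: [0.823, 0.568, 0.0, -0.0]
ft_force: [-1.0, -1.8, 2.6]
width: 0.0174
```

Request:
{"op": "step_arm", "data": {"commands": [[0.0018, -0.0012, 0, 0, 0, 0], [0.002, -0.0014, 0, 0, 0, 0], [0.0015, -0.0012, 0, 0, 0, 0], [0.0004, -0.0004, 0, 0, 0, 0], [0, 0, 0, 0, 0, 0], [0, 0, 0, 0, 0, 0], [0, 0, 0, 0, 0, 0]]}}

```text
time: 16.8
ee_pos: [0.5705, -0.0648, 0.1505]
eef_rot: [0.823, 0.568, 0.0, -0.0]
ft_force: [-1.5, -2.1, 2.5]
width: 0.0171
```

```bash
python3 - <<'E'
from h import *
s=read_state();d=s['ee_pos'][:2]-[.5236,-.0820]
print(s['time'],s['ee_pos'],s['ft_force'],s['width'],np.hypot(*d),np.degrees(np.arctan2(d[1],d[0])))
a=camera("scene");b=camera("side");s=read_state();print(s['ee_pos'],s['ft_force'],abs(s['joint_vel']).max())
f=lambda i:cv2.resize(i,(400,480),interpolation=cv2.INTER_CUBIC)
cv2.imwrite("pics/c4.png",cv2.cvtColor(np.hstack([f(a[115:295,220:370]),f(b[130:310,270:420])]),cv2.COLOR_RGB2BGR))
E
```

```text
16.8 [ 0.57049249 -0.0647909   0.15052408] [-1.47917229 -2.08615628  2.4692805 ] 0.01706603682179583 0.049950564181553685 20.152663831396637
[ 0.57048619 -0.06476655  0.1505221 ] [-2.25337274 -2.3168839   2.1089518 ] 0.0009527439906799655
```

View pics/c4.png

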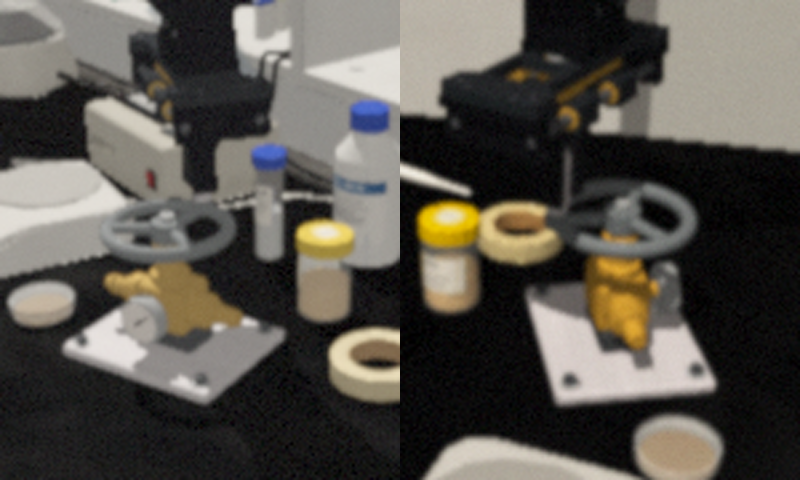

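The handle is still between the fingers at side crop (567,180), pointing along the plate's +x. The jar, dish and tape are where they stood. The TCP is at 20.15°, against 19.7–19.9° at the stop. Handing in.

```bash
python3 -c "
from bench import *
close_job();s=read_state();print(s['time'],s['ee_pos'],s['ft_force'],s['width'])"
```

```text
the job is handed in; nothing more can be done
the job is handed in; nothing more can be done
```

I gripped the handle, screwed the valve shut to its stop, opened it two full turns and handed the job in, still holding it. It took about 17 s of robot time.

- **Stop:** the handle stopped at about 19.8° in the world frame, with 16 N tangential force and no further motion. This agrees with the shut direction given by the plate's yaw, about 20°.
- **Final setting:** the gripper stood at 20.15° after the two turns, about 0.3–0.4° past its reading at the stop. I left that on purpose to allow for the fingers giving slightly the other way. The circle radius read 49.95 mm against the stated 50 mm, and the arm was practically still with about 4 N on the wrist.
- **Bystanders:** in the last pictures the jar, dish and tape looked to be where they started; I did not measure them again.
- **Small disagreements:**
  - The finger opening read about 17 mm on the 18 mm handle throughout.
  - My first estimate of the wheel's centre was about 2 mm off. That put up to 11 N sideways on the handle until I corrected it.
  - The state could not be read after hand-in, so the one-second hold is unchecked.

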